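# Load a clay saucer under the keeper flap of a checking jig

## Task

Hold the jig's spring-closed flap open by pressing its thumb bar outward with one finger, and meanwhile push the clay saucer along the deck with the other finger, under the flap, until it is fully home against the end stop. Then let the flap spring shut into the saucer and move clear; the saucer is only pushed, never lifted or tipped, and the pots and other things around are left alone.

Things in the scene. Friction and masses are not known exactly. Their poses are not given: they have to be found in the camera images.
- jig: Low aluminium jig fixed to the table. Origin: on the table, under the deck's middle line, below the closed flap's lip. x: push direction, away from the robot; y: to the left; z up. Deck top 30 mm above the table, x = -212 to 88, y = -46 to 46 mm. Two 6 mm rails, x = -207 to 83, top at 44 mm, form a 68 mm wide channel (y = -34 to 34).
- end_stop (a point): Foot of the end stop's face, on the deck at the channel's middle line, 55 mm beyond the jig's origin. The stop rises to 56 mm above the table; a grey gauge box 50 mm high stands behind it (to jig x = 164 mm).
- shaft (a point): Point on the axis of the flap's shaft (8 mm thick, along the jig's x), right of the channel at jig y = -82, 14 mm above the table, at the middle of the thumb bar's length (jig x = -112). It runs between two bearing blocks 14 mm long, 26 mm high, at jig x = -207 and 22. A 6 mm thick foot plate lies below it.
- flap (a joint): Spring-closed steel flap turning about the shaft. 0 = shut, grows as it opens (rad), stop at 0.75. Shut, its lip blocks the channel; pushing the lip along x does not open it. The saucer passes under it from 0.22 rad, with about 12 mm to spare at 0.4. Let go, it springs shut. Opening moment about 0.09 N m shut, 0.14 N m at 0.5 rad: 3 to 6 N on the thumb bar 24 mm above the shaft.
- lip (a point): Middle of the lower edge of the flap's hanging lip; shut, at jig x = 0, y = 5, 38 mm above the table. Lip 30 mm wide (y), 5 thick (x), 36 high, on an arm that comes from the shaft over the right rail (6 thick in x, 56 to 64 mm above the table when shut). Opening swings both up and to the right, in their own plane. Shut over a loaded saucer, the lip hangs in its well.
- thumb_bar (a point): Point at mid-length on the channel-side face of the thumb bar, 24 mm above the shaft's axis. Thumb bar: upright steel plate on the shaft, part of the flap, 165 mm long (jig x = -195 to -30), 5 thick, top 62 mm above the table. Shut, its face to the channel is at jig y = -79.5. Press it to the right (jig -y) to open the flap; a pressing finger may slide along it. Gap to the right rail: 39 mm, free to 30 mm above the table.
- saucer: Rectangular clay saucer lying on the deck in the channel, on the robot's side of the flap: 110 mm long (its x, along the channel) x 62 wide x 22 high, rim 5 thick, well floor 5 above its underside; about 0.15 kg. Origin: centre of its underside, 30 mm above the table. Fully home, its far end is on the end stop and its origin is above the jig's, 55 mm of it on either side of the lip.
- cup_pot: small blue glazed cup-shaped pot, rim 60 mm across, 55 mm high, stands on the table left of the jig; bystander
- bowl_pot: small clay bowl, 90 mm across, 50 mm high, on the table left of the jig; bystander
- foot_block: clay block 70 x 30 x 26 mm (length along its own x), on the table right of the jig; bystander
- bud_vase: small green glazed bud vase, 66 mm across, 75 mm high, on the table right of the jig; bystander
- tall_pot: white pot, 100 mm across, 100 mm high, on the table far to the left; bystander
- wide_bowl: green bowl, 140 mm across, 60 mm high, on the table far to the right; bystander
- brush: hand brush lying on the table to the robot's left; bystander
Things that resemble listed ones, but are neither listed nor needed, are in the scene too. What is shaped like the saucer but black or green is not meant.

How it is judged:
On the way, in this order (a step that is already met when the one before it is completed fails the run):
1. the flap is held open by a finger on the thumb bar while the saucer is still short of the lip (value of joint flap above 0.2 rad and contact force between the fingers and flap above 0.3 N and x of saucer in the frame of jig below -0.05 m), for 0.1 s.
2. a finger pushes the saucer's leading end past the lip while the other still holds the flap open (value of joint flap above 0.2 rad and contact force between the fingers and flap above 0.3 N and x of saucer in the frame of jig between -0.05 and -0.004 m and contact force between the fingers and saucer above 0.05 N), for 0.04 s.
3. the saucer is home against the stop with the flap still held open (value of joint flap above 0.2 rad and contact force between the fingers and flap above 0.3 N and x of saucer in the frame of jig above -0.004 m), for 0.04 s.
At the end, for the whole second after the job is handed in: The saucer lies flat on the deck, at rest, its far end within 4 mm of the end stop, and the flap is shut (below 0.06 rad) with its lip in the saucer's well (x of saucer in the frame of jig between -0.004 and 0.004 m and z of saucer in the frame of jig between 0.026 and 0.034 m and angle between saucer's own z axis and vertical below 0.05 rad and linear speed of saucer below 0.01 m/s and value of joint flap below 0.06 rad); the robot touches nothing.
It fails at once if the saucer is lifted more than 12 mm off the deck or tipped by more than 0.25 rad (z of saucer in the frame of jig above 0.042 m or angle between saucer's own z axis and vertical above 0.25 rad).
It fails at once if a bystander is moved by more than 20 mm (distance of any of cup_pot, bowl_pot, foot_block, bud_vase, tall_pot, wide_bowl, brush from where it was at the start of the episode above 0.02 m).
It also fails if it takes over 35 s, if anything falls off the work surface, if the arm or the gripper's body presses on something with over 40 N, if the wrist force passes 120 N, or if a joint passes its speed limit or range.

## Robot

A 7-joint arm with a two-finger parallel gripper is mounted at the origin on the work surface. World frame = base frame: x ahead of the robot, y to its left, z up, the work surface at z = 0. Lengths are in m, angles in rad, forces in N, time in s.
With the tool pointing down it reaches from about 0.4 to 0.85 m from the base axis. Payload 4.5 kg.
Tool frame: the origin (TCP) lies between the finger pads; the fingertips stand 19 mm ahead of it and the grasp point (between the pads) is the TCP; z points along the fingers, y is the direction in which the jaws open and shut (so a half turn about z gives the same grasp; the last joint's range is limited). The gripper opens to 88 mm and grips with 3 to 60 N. Pads are 18 mm wide; open, the fingers measure 123 mm over their backs; the gripper's body (75 mm by 187 mm) begins 45 mm behind the grasp point.
Start: joints at [-1.15, 0.689, -0.195, 1.565, 0.157, 0.902, -0.215], TCP at [0.236, 0.579, 0.258] pointing down, gripper open.
Joint ranges: [-3.01, 3.01], [-0.46, 2.08], [-1.47, 1.51], [0.13, 2.56], [-1, 4.14], [0.04, 2.09], [-2.66, 2.66]. Speed limits (rad/s): [2.57, 2.57, 3.14, 3.14, 3.14, 3.14, 3.14].

## Interface

Orientations are given as a unit quaternion [x, y, z, w].
In Python, from plant import status, snapshot, finish_job, cut_out, tip_of gives the robot as it stands. The module is installed in compiled form; this text tells all that it offers.
- The arm moves only by the tool carry_out, never from a script. Its arguments are lists of equal length, an entry for each row: "linear": the shift along the world's x, y, z in m, a list of three; "roll": the turn about the world's z in rad. A call has 1 to 8 rows; each row is the pose to reach, as a shift and turn from the pose measured when the call began; what a row does not reach only later rows make up. A row lasts 1/12 s, in which the tool goes at most 41.7 mm and 7.16 degrees, less where a joint would pass 70% of its speed; a pose out of reach is approached as far as the arm can. A call with a gripper value outside its range is refused whole. "gripper" is the opening, from 0 (shut) to 1 (fully open), set as the call begins (left out, the last holds). The fingers move at their own pace and stop on an object; "grip_force" is the grip in N (left out, the last holds). Time passes only in rows, so rows that repeat a pose let the fingers close. It gives the time, the measured TCP pose, the force and the opening at its end, in the units of the state.
- status.get_state(): the state, without advancing time (a new reading comes with each control period).
- snapshot(name): name is "scene" or "top" or "wrist"; returns a dict with "img" (384x512x3 uint8, red, green, blue), "range_z" (384x512 float32, m along the optical axis (not along the pixel's ray), 0 where there is no reading), "fx", "fy", "cx", "cy" (pixels), "world_from_camera" (4x4, takes a point from camera to world coordinates). Camera axes: x right, y down, z forward; pixel columns grow to the right and rows downward; lengths in m; the calibration is good to about 2 mm. A picture is of the moment at which its call begins.
- finish_job(): hands the job in, once; it reports no verdict.
Trained networks look in a picture, given as the dict that the camera call returned (one of the last four; its "shot" number tells which), for a name from the list of things; names that differ only in an ending like _2 or _b are one class to them, and where a whole thing is asked for, a point or a joint stands for the part that bears it (a point fixed in the world has none). Each returns a list of dicts, best first, with "confidence" (0 to 1); they miss things now and then, are a little off and sometimes report something else, mostly with a low value. They report only what shows in the picture. A call takes as long as a camera call. They do not tell look-alikes from the thing itself.
- cut_out(picture, query): "region" (384x512 bool, what is visible of it) and "pixel" ([column, row] in pixels, amid what is visible of it).
- tip_of(picture, query): "pixel" ([column, row] in pixels: a listed point, or the origin of a listed thing).
The state is a dict: "clock": time; "q": joint angles; "qd": joint speeds; "joint_torque": joint torques, N m; "tool_pos": TCP position; "eef_rot": TCP orientation; "contact_force": force on the tool from outside, world axes, zero at the start; "moment": the same for the moment, N m; "opening": opening from 0.0 (shut) to 1.0 (fully open).
Only numpy, scipy, OpenCV 4.12 (cv2) and the standard library are available. Lean on these libraries where they do the work, as an engineer would, in place of code of your own. Each camera call takes 0.05 s, during which the arm holds its last target.

## Working session

There is one attempt and no reset: what is moved stays moved. The work goes in short steps, Python scripts to look and compute and a tool call to move; the robot and the scene stay as the last step left them, time stands still between calls to the robot, and variables do not carry over. Pictures are saved under pics/ and viewed, and the job is handed in when it is done.

Besides the shell and the picture viewer there is one more tool, called after "Request:" as name(argument=value, ...) on one line, values as JSON. carry_out: Moves the arm, as the interface text tells. Its arguments: {"type":"object","properties":{"linear":{"type":"array"},"roll":{"type":"array"},"gripper":{"type":"number"},"grip_force":{"type":"number"}},"required":["linear","roll"]}

```bash
mkdir -p pics; cat > h.py <<'E'
import numpy as np, cv2
from plant import status, snapshot, finish_job, cut_out, tip_of
def save(p,n): cv2.imwrite('pics/'+n, cv2.cvtColor(p['img'],cv2.COLOR_RGB2BGR))
def pts(p):
    z=p['range_z']; v,u=np.mgrid[0:z.shape[0],0:z.shape[1]]
    P=np.stack([(u-p['cx'])/p['fx']*z,(v-p['cy'])/p['fy']*z,z,np.ones_like(z)],-1)
    W=P@np.array(p['world_from_camera']).T
    W=W[...,:3]; W[z==0]=np.nan; return W
def ray(p,px,h):
    T=np.array(p['world_from_camera']);d=T[:3,:3]@np.array([(px[0]-p['cx'])/p['fx'],(px[1]-p['cy'])/p['fy'],1]);o=T[:3,3]
    return o+d*(h-o[2])/d[2]
E
python3 - <<'E'
from h import *
np.set_printoptions(precision=4,suppress=True)
s=status.get_state();print(s)
for n in('scene','top'):
    p=snapshot(n);save(p,n+'0.png');W=pts(p)
    print(n,np.array(p['world_from_camera'])[:3,3])
    for q,h in(('jig',0),('end_stop',.03),('shaft',.014),('lip',.038),('thumb_bar',.038),('saucer',.03),('foot_block',0),('bud_vase',0),('cup_pot',0),('bowl_pot',0)):
        for r in tip_of(p,q)[:3]: print(q,r['confidence'],r['pixel'],ray(p,r['pixel'],h))
E
```

```text
{'clock': 0.0, 'q': array([-1.1502,  0.6899, -0.1945,  1.5663,  0.1573,  0.9025, -0.2151]), 'qd': array([ 0.0009,  0.001 , -0.0016, -0.0004, -0.0001, -0.0014, -0.0015]), 'joint_torque': array([  0.0002, -52.7544,  -1.2671, -15.3429,  -0.0527,   0.0066,
         0.0002]), 'tool_pos': array([0.2356, 0.5783, 0.2569]), 'eef_rot': array([ 0.1922,  0.9814, -0.0009, -0.0001]), 'contact_force': array([-0.0284,  0.258 ,  0.2788]), 'moment': array([ 0.0318, -0.0708, -0.0068]), 'opening': 0.9999501401641546}
scene [ 1.4279 -0.6551  0.7432]
jig 0.77 [273.3, 208.7] [0.649  0.0084 0.    ]
end_stop 0.95 [280.0, 212.0] [ 0.7071 -0.0111  0.03  ]
shaft 0.87 [237.1, 198.5] [ 0.5454 -0.0747  0.014 ]
lip 0.9 [273.0, 196.8] [0.6331 0.0166 0.038 ]
lip 0.62 [235.9, 190.6] [ 0.5309 -0.0704  0.038 ]
thumb_bar 0.73 [231.4, 230.1] [ 0.7065 -0.2005  0.038 ]
thumb_bar 0.67 [237.6, 190.6] [ 0.5341 -0.0654  0.038 ]
saucer 0.58 [261.1, 192.3] [0.5785 0.0059 0.03  ]
saucer 0.54 [185.9, 185.2] [ 0.3925 -0.1977  0.03  ]
saucer 0.51 [278.3, 167.3] [0.47  0.171 0.03 ]
foot_block 0.48 [230.4, 229.4] [ 0.663  -0.1769  0.  
[... 222 characters left out ...]
[ 0.3892 -0.0496  1.4655]
jig 0.97 [235.9, 174.2] [0.6505 0.0052 0.    ]
end_stop 0.84 [241.2, 154.4] [ 0.706  -0.0108  0.03  ]
lip 0.73 [236.4, 172.0] [0.6504 0.0024 0.038 ]
thumb_bar 0.6 [259.0, 214.7] [ 0.5233 -0.0665  0.038 ]
saucer 0.83 [296.6, 268.4] [ 0.3677 -0.1785  0.03  ]
saucer 0.57 [232.1, 196.7] [0.5769 0.0142 0.03  ]
saucer 0.57 [168.9, 238.4] [0.4505 0.1981 0.03  ]
foot_block 0.72 [298.3, 170.3] [ 0.6652 -0.1861  0.    ]
foot_block 0.37 [92.5, 211.9] [0.5289 0.4372 0.    ]
bud_vase 0.79 [303.8, 222.4] [ 0.5052 -0.2028  0.    ]
cup_pot 0.69 [234.2, 194.7] [0.5871 0.0093 0.    ]
cup_pot 0.62 [195.7, 193.8] [0.5883 0.1266 0.    ]
bowl_pot 0.7 [201.7, 148.9] [0.7283 0.1121 0.    ]
```

```bash
python3 - <<'E'
from h import *
for n in('scene','top'):
    im=cv2.imread(f'pics/{n}0.png')
    c=im[130:290,130:370] if n=='scene' else im[110:310,140:340]
    cv2.imwrite(f'pics/{n}0c.png',cv2.resize(c,None,fx=3,fy=3,interpolation=2))
E
```

```text
(no output)
```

View pics/scene0c.png

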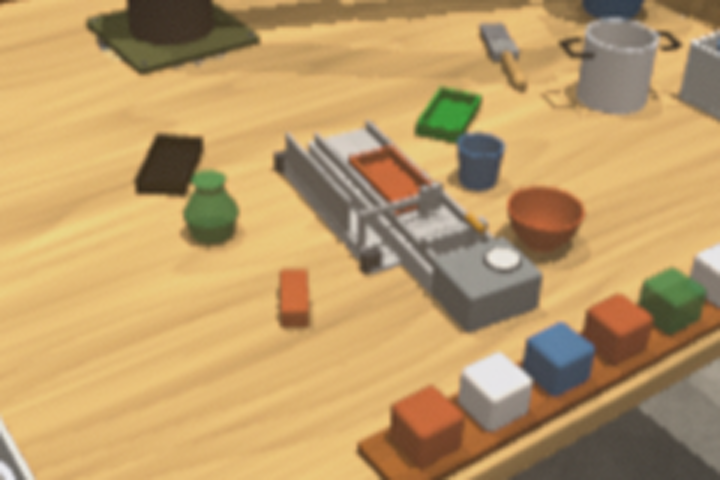

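View pics/top0c.png

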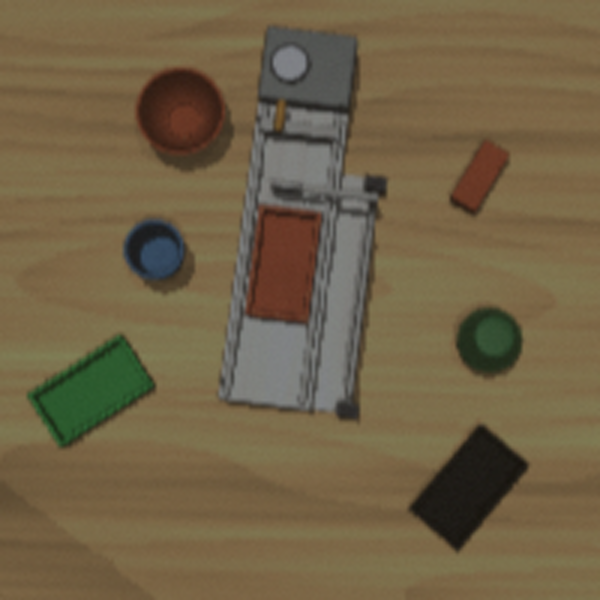

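The orange saucer lies in the channel at about (235,198) in the top view. The lip is at (236,172), and the green and black look-alikes are off the jig. I'll move over the jig for a wrist view.

Request:
carry_out(linear=[[0.018, -0.034, 0.01], [0.036, -0.068, 0.02], [0.054, -0.102, 0.03], [0.072, -0.136, 0.04], [0.09, -0.17, 0.04], [0.108, -0.204, 0.04], [0.126, -0.238, 0.04], [0.144, -0.272, 0.04]], roll=[0.03, 0.06, 0.09, 0.12, 0.15, 0.18, 0.21, 0.23])

```text
clock: 1.77
tool_pos: [0.3804, 0.3052, 0.2981]
eef_rot: [0.078, 0.997, 0.0, 0.0]
contact_force: [0.7, -0.1, -0.1]
opening: 1.0
```

Request:
carry_out(linear=[[0.015, -0.034, 0], [0.03, -0.068, 0], [0.045, -0.102, 0], [0.06, -0.136, 0], [0.075, -0.17, 0], [0.09, -0.204, 0], [0.105, -0.238, 0], [0.12, -0.272, 0]], roll=[0, 0, 0, 0, 0, 0, 0, 0])

```text
clock: 2.43
tool_pos: [0.501, 0.0313, 0.2983]
eef_rot: [0.078, 0.997, 0.0, 0.001]
contact_force: [0.5, -0.2, 0.7]
opening: 0.999
```

```bash
python3 - <<'E'
from h import *
np.set_printoptions(precision=4,suppress=True)
s=status.get_state();print(s['clock'],s['tool_pos'],s['eef_rot'],s['contact_force'])
p=snapshot('wrist');save(p,'w1.png');print(np.array(p['world_from_camera']),p['fx'])
np.savez('w1.npz',W=pts(p))
for q,h in(('jig',0),('end_stop',.03),('shaft',.014),('lip',.038),('thumb_bar',.038),('saucer',.03)):
    for r in tip_of(p,q)[:3]: print(q,r['confidence'],r['pixel'],ray(p,r['pixel'],h))
E
```

```text
2.4333 [0.501  0.0313 0.2983] [0.0775 0.997  0.0003 0.0006] [ 0.4509 -0.2318  0.7157]
[[ 0.1544  0.9533  0.2597  0.4355]
 [ 0.988  -0.149  -0.0402  0.0423]
 [ 0.0004  0.2628 -0.9648  0.4251]
 [ 0.      0.      0.      1.    ]] 269.77784846130686
jig 0.7 [252.4, 246.5] [0.6442 0.0009 0.    ]
end_stop 0.84 [254.3, 284.0] [ 0.6979 -0.004   0.03  ]
shaft 0.71 [197.1, 189.5] [ 0.5267 -0.0681  0.014 ]
lip 0.83 [251.0, 258.1] [ 0.6452 -0.0008  0.038 ]
thumb_bar 0.86 [194.8, 191.2] [ 0.5234 -0.0656  0.038 ]
thumb_bar 0.41 [119.1, 183.5] [ 0.4947 -0.1733  0.038 ]
saucer 0.85 [360.7, 109.8] [0.4456 0.1872 0.03  ]
saucer 0.77 [246.4, 212.8] [0.5715 0.0038 0.03  ]
saucer 0.69 [101.6, 85.9] [ 0.3594 -0.1619  0.03  ]
```

View pics/w1.png

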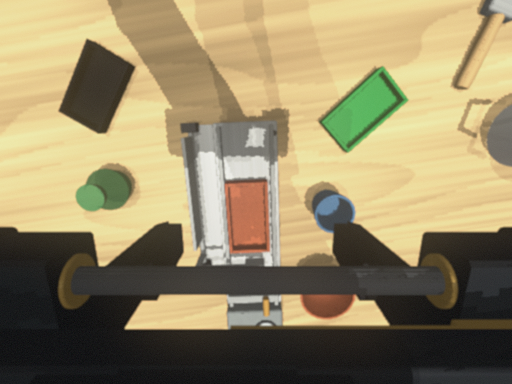

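```bash
cat > fit.py <<'E'
from h import *
from scipy.optimize import minimize
np.set_printoptions(precision=4,suppress=True)
def tojig(W,a):
    c,s=np.cos(a[2]),np.sin(a[2]);dx,dy=W[...,0]-a[0],W[...,1]-a[1]
    return c*dx+s*dy,-s*dx+c*dy
def model(x,y):
    h=np.zeros_like(x)
    h[(x>-212)&(x<88)&(abs(y)<46)]=30
    h[(x>-207)&(x<83)&(abs(y)<40)&(abs(y)>34)]=44
    h[(x>-195)&(x<-30)&(y<-79.5)&(y>-84.5)]=62
    return h
def cost(a,P):
    x,y=tojig(P,a);x=x*1e3;y=y*1e3;z=P[:,2]*1e3
    m=(x>-260)&(x<-25)&(y>-76)&(y<75)
    m&=~((abs(y)<34)&(x>-150))
    e=np.minimum(abs(z-model(x,y)),20)
    return e[m].mean()
def fit(P,a0):
    best=None
    for d in ([.004,.004,.03],[-.004,.004,-.03],[.008,-.006,.015]):
        S=np.array([a0]+[np.array(a0)+np.eye(3)[i]*d[i] for i in range(3)])
        r=minimize(cost,a0,args=(P,),method='Nelder-Mead',options=dict(initial_simplex=S,xatol=1e-5,fatol=1e-4,maxiter=600))
        if best is None or r.fun<best.fun: best=r
    return best
E
python3 - <<'E'
from fit import *
W=np.load('w1.npz')['W'];P=W.reshape(-1,3);P=P[np.isfinite(P[:,0])]
P=P[(P[:,0]>.35)&(P[:,0]<.9)&(abs(P[:,1])<.25)&(P[:,2]<.12)]
r=fit(P,[.65,.004,-.12]);print('wrist',r.x,r.fun)
t=snapshot('top');T=pts(t).reshape(-1,3)
x,y=tojig(P,r.x)
for k in(-.19,-.16):
    m=abs(x-k)<.006
    for yy in np.arange(-.095,.06,.004):
        q=m&(abs(y-yy)<.002)
        if q.any():print(k,round(yy,3),round(np.median(P[q,2])*1e3,1),q.sum())
print('saucer profile')
for xx in np.arange(-.15,.0,.004):
    q=(abs(y)<.012)&(abs(x-xx)<.002)
    if q.any():print(round(xx,3),round(np.median(P[q,2])*1e3,1))
E
```

```text
wrist [ 0.6467 -0.0005 -0.1115] 1.7171580046975248
-0.19 -0.095 0.2 4
-0.19 -0.091 -0.9 4
-0.19 -0.083 61.9 24
-0.19 -0.079 33.6 105
-0.19 -0.075 5.8 19
-0.19 -0.071 6.3 21
-0.19 -0.067 5.7 22
-0.19 -0.063 6.0 19
-0.19 -0.059 5.8 23
-0.19 -0.055 5.9 17
-0.19 -0.051 5.8 21
-0.19 -0.047 28.9 2
-0.19 -0.043 29.8 17
-0.19 -0.039 44.2 17
-0.19 -0.035 42.9 38
-0.19 -0.031 30.1 23
-0.19 -0.027 30.0 26
-0.19 -0.023 30.1 27
-0.19 -0.019 29.9 24
-0.19 -0.015 29.9 22
-0.19 -0.011 30.1 22
-0.19 -0.007 30.0 24
-0.19 -0.003 29.7 24
-0.19 0.001 30.1 22
-0.19 0.005 30.0 23
-0.19 0.009 30.1 27
-0.19 0.013 29.9 27
-0.19 0.017 30.1 23
-0.19 0.021 29.9 19
-0.19 0.025 30.0 22
-0.19 0.029 29.6 24
-0.19 0.033 30.0 24
-0.19 0.037 43.8 27
-0.19 0.041 38.1 18
-0.19 0.045 30.5 18
-0.19 0.049 0.1 16
-0.19 0.053 -0.1 24
-0.19 0.057 -0.2 20
-0.16 -0.083 61.6 21
-0.16 -0.079 37.6 99
-0.16 -0.075 6.2 20
-0.16 -0.071 5.8 17
-0.16 -0.067 5.6 19
-0.16 -0.063 5.7 21
-0.16 -0.059 6.0 20
-0.16 -0.055 5.5 20
-0.16 -0.051 6.2 17
-0.16 -0.047 28.3 4
-0.16 -0.043 29.5 16
-0.16 -0.039 43.7 16
-0.16 -0.035 42.7 33
-0.16 -0.031
[... 193 characters left out ...]
21
-0.16 0.009 30.3 24
-0.16 0.013 30.0 23
-0.16 0.017 29.9 20
-0.16 0.021 30.1 19
-0.16 0.025 30.0 22
-0.16 0.029 29.8 24
-0.16 0.033 30.4 26
-0.16 0.037 43.9 24
-0.16 0.041 29.9 16
-0.16 0.045 29.5 16
-0.16 0.049 0.5 15
-0.16 0.053 0.1 14
-0.16 0.057 -0.2 22
saucer profile
-0.15 30.1
-0.146 30.2
-0.142 30.0
-0.138 29.9
-0.134 30.2
-0.13 34.4
-0.126 51.9
-0.122 49.9
-0.118 34.9
-0.114 35.1
-0.11 35.0
-0.106 34.9
-0.102 34.9
-0.098 35.0
-0.094 34.9
-0.09 35.0
-0.086 35.2
-0.082 34.8
-0.078 35.1
-0.074 34.9
-0.07 35.3
-0.066 34.8
-0.062 35.0
-0.058 34.7
-0.054 34.9
-0.05 34.6
-0.046 35.0
-0.042 35.0
-0.038 35.0
-0.034 34.9
-0.03 34.8
-0.026 34.9
-0.022 46.3
-0.018 51.6
-0.006 30.2
-0.002 47.8
```

The fit is consistent: deck 30 mm, rails 44 mm, bar 62 mm and saucer rim 52 mm all come out right. The saucer's near end is at jig x ≈ -129 mm. Next I hover above the entry point and set the jaws to 60 mm.

Request:
carry_out(linear=[[-0.003, -0.018, -0.03], [-0.006, -0.036, -0.06], [-0.006, -0.036, -0.09], [-0.006, -0.036, -0.12], [-0.006, -0.036, -0.15], [-0.006, -0.036, -0.165], [-0.006, -0.036, -0.165], [-0.006, -0.036, -0.165]], roll=[0.022, 0.044, 0.044, 0.044, 0.044, 0.044, 0.044, 0.044], gripper=0.68, grip_force=40)

```text
clock: 3.5
tool_pos: [0.4936, 0.0002, 0.133]
eef_rot: [0.053, 0.999, 0.001, -0.001]
contact_force: [0.5, 0.4, 0.6]
opening: 0.677
```

```bash
cat > st.py <<'E'
from fit import *
A=[.6467,-.0005,-.1115]
s=status.get_state();q=s['eef_rot']
x,y=tojig(s['tool_pos'][None],A);w=s['opening']*88
yaw=2*np.arctan2(q[1],q[0])-np.pi/2
print(s['clock'],'jig tcp mm',x*1e3,y*1e3,'z',s['tool_pos'][2]*1e3,'dyaw',yaw-np.pi/2-A[2],'w',w,'F',s['contact_force'])
print('q2xy',q,'right finger',y*1e3-w/2-17.5,y*1e3-w/2,'left',y*1e3+w/2,y*1e3+w/2+17.5)
E
python3 st.py; python3 - <<'E'
from h import *
p=snapshot('wrist');save(p,'w2.png')
E
```

```text
3.5 jig tcp mm [-152.2618] [-16.3017] z 132.97108851884866 dyaw 0.005813151061068014 w 59.549407551829404 F [0.5166 0.3539 0.6102]
q2xy [ 0.0528  0.9986  0.0007 -0.0005] right finger [-63.5764] [-46.0764] left [13.473] [30.973]
```

View pics/w2.png

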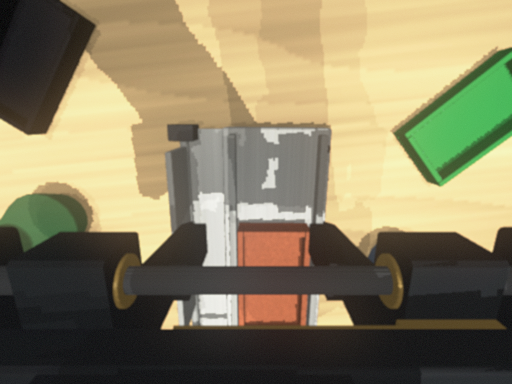

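Wrist view: the saucer's near edge is at row 225, with the right finger over the gap and the left over the channel. I'm correcting y by about -5 mm and descending partway.

Request:
carry_out(linear=[[0.001, -0.005, -0.01], [0.001, -0.005, -0.03], [0.001, -0.005, -0.05], [0.001, -0.005, -0.058], [0.001, -0.005, -0.058]], roll=[-0.005, -0.005, -0.005, -0.005, -0.005])

```text
clock: 3.97
tool_pos: [0.4949, -0.0051, 0.075]
eef_rot: [0.056, 0.998, 0.001, -0.0]
contact_force: [-0.0, -0.6, 0.6]
opening: 0.681
```

```bash
python3 st.py
```

```text
3.9667 jig tcp mm [-150.3196] [-21.4182] z 74.99442935518286 dyaw 0.00031223851342516984 w 59.95092937638577 F [-0.0452 -0.6032  0.5674]
q2xy [ 0.0556  0.9985  0.0006 -0.0002] right finger [-68.8937] [-51.3937] left [8.5573] [26.0573]
```

Request:
carry_out(linear=[[0, 0, -0.01], [0, 0, -0.019], [0, 0, -0.02], [0, 0, -0.02]], roll=[0, 0, 0, 0])

```text
clock: 4.3
tool_pos: [0.4948, -0.005, 0.0547]
eef_rot: [0.055, 0.998, 0.001, -0.0]
contact_force: [0.8, 0.3, -0.6]
opening: 0.678
```

Request:
carry_out(linear=[[-0.0006, -0.005, 0], [-0.0011, -0.01, 0], [-0.0016, -0.014, 0], [-0.002, -0.018, 0], [-0.0023, -0.021, 0], [-0.0023, -0.021, 0], [-0.0023, -0.021, 0]], roll=[0, 0, 0, 0, 0, 0, 0])

```text
clock: 4.88
tool_pos: [0.4926, -0.0257, 0.0549]
eef_rot: [0.055, 0.998, 0.001, -0.0]
contact_force: [0.2, 3.4, 2.7]
opening: 0.682
```

```bash
python3 st.py; python3 - <<'E'
from h import *
p=snapshot('scene');save(p,'s3.png')
im=cv2.imread('pics/s3.png')[130:290,170:370];cv2.imwrite('pics/s3c.png',cv2.resize(im,None,fx=3.5,fy=3.5,interpolation=2))
for r in tip_of(p,'lip'):print(r)
E
```

```text
4.8833 jig tcp mm [-150.3015] [-42.1946] z 54.86472726026496 dyaw 0.0005500220830039898 w 59.97953793491081 F [0.1998 3.3568 2.6686]
q2xy [ 0.0554  0.9985  0.001  -0.0002] right finger [-89.6844] [-72.1844] left [-12.2048] [5.2952]
{'pixel': [274.3, 195.5], 'confidence': 0.81}
```

View pics/s3c.png

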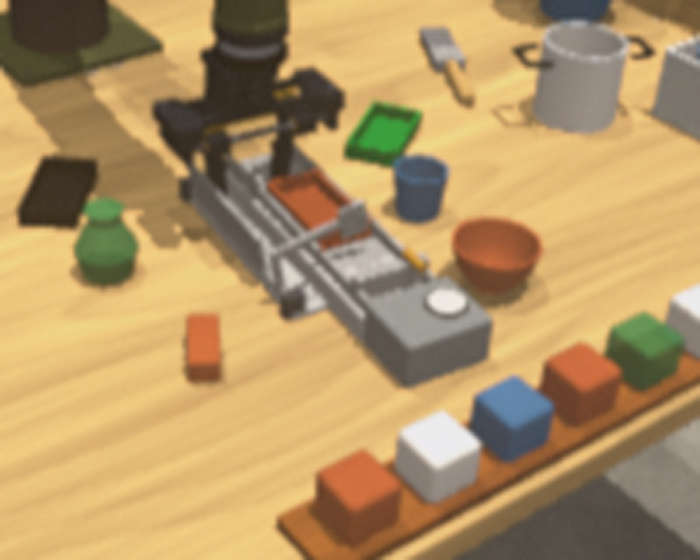

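The flap is visibly open, with its arm slanting up to the left at about (345,215) in the crop. I'll measure the angle from depth.

```bash
cat > ang.py <<'E'
from fit import *
A=[.6467,-.0005,-.1115]
p=snapshot('scene');P=pts(p).reshape(-1,3);P=P[np.isfinite(P[:,0])]
x,y=tojig(P,A)
for lo,hi in((-.06,-.05),(-.05,-.04),(-.04,-.03),(-.03,-.02),(-.02,-.01),(-.01,0),(0,.01)):
    m=(abs(x)<.006)&(y>lo)&(y<hi)&(P[:,2]>.054)
    if m.any():print(lo,m.sum(),P[m,2].max()*1e3)
m=(abs(x)<.006)&(y>-.06)&(y<-.02)&(P[:,2]>.055)
if m.sum()>4:
    k=np.polyfit(y[m],P[m,2],1);print('angle',np.arctan(k[0]),m.sum())
E
python3 ang.py
```

```text
-0.06 6 73.47254381038681
-0.05 8 74.13226267587835
-0.04 11 77.37459403805313
-0.03 12 85.9613025704542
-0.02 25 91.9685241250744
-0.01 23 91.31618889119963
0 18 93.38102198738329
angle 0.22333821663323758 37
```

The angle looks like only about 0.22–0.25 rad, so I'll press 5 mm further.

Request:
carry_out(linear=[[-0.0003, -0.0025, 0], [-0.0005, -0.005, 0], [-0.0005, -0.005, 0]], roll=[0, 0, 0])

```text
clock: 5.28
tool_pos: [0.4922, -0.0308, 0.0547]
eef_rot: [0.055, 0.998, 0.001, -0.0]
contact_force: [0.6, 3.8, -0.7]
opening: 0.68
```

```bash
python3 st.py; python3 ang.py; python3 - <<'E'
from fit import *
A=[.6467,-.0005,-.1115]
for n in ('scene','top'):
    p=snapshot(n);P=pts(p).reshape(-1,3);P=P[np.isfinite(P[:,0])];x,y=tojig(P,A)
    m=(abs(x)<.012)&(y>-.1)&(y<.03)&(P[:,2]>.057)
    print(n);Q=np.c_[x,y,P[:,2]][m]*1e3;Q=Q[Q[:,1].argsort()]
    print(np.round(Q[::3]).astype(int).tolist())
E
```

```text
5.2833 jig tcp mm [-150.2018] [-47.2672] z 54.699094687345536 dyaw 0.0009115902090375966 w 59.82007578386312 F [ 0.5931  3.8135 -0.674 ]
q2xy [ 0.0553  0.9985  0.0009 -0.0002] right finger [-94.6773] [-77.1773] left [-17.3572] [0.1428]
-0.06 9 82.21104433585991
-0.05 6 84.6988294378993
-0.04 16 98.66852225636325
-0.03 29 104.13786688900295
-0.02 26 108.28265531217008
-0.01 13 95.59310614932338
angle 0.25650283235595095 60
scene
[[1, -100, 58], [1, -96, 57], [2, -93, 65], [1, -89, 67], [3, -86, 59], [4, -83, 63], [5, -80, 67], [4, -75, 69], [-1, -73, 73], [0, -69, 64], [2, -67, 65], [2, -63, 68], [5, -61, 77], [5, -57, 72], [0, -55, 80], [2, -52, 72], [3, -49, 80], [4, -46, 80], [4, -42, 79], [4, -39, 86], [2, -37, 80], [1, -37, 87], [3, -34, 92], [5, -31, 88], [1, -30, 101], [0, -28, 88], [3, -27, 97], [2, -26, 89], [2, -25, 72], [1, -24, 67], [4, -23, 93], [0, -22, 102], [2, -21, 71], [4, -20, 92], [3, -19, 99], [4, -19, 72], [4, -16, 103], [3, -14, 85], [1, -13, 80], [-3, -13, 106], [3, -11, 93], [1, -11, 103], [3, -11, 77], [0, -9, 83], [2, -6, 87], [4, -4, 87], [3, -2, 74]]
top
[[3, -100, 64], [2, -97, 67], [1, -94, 66], [-2, -89, 65], [0, -85, 67], [0, -82, 69], [-1, -80, 69], [2, -76, 68], [-2, -71, 67], [-2, -68, 69], [-3, -65, 70], [-2, -62, 78], [2, -59, 74], [3, -55, 80], [3, -53, 79], [2, -50, 80], [-2, -44, 83], [1, -41, 82], [0, -38, 86], [-1, -36, 89], [3, -32, 96], [2, -30, 102], [1, -27, 101], [1, -24, 103], [-3, -21, 88], [-2, -19, 100], [2, -18, 105], [1, -15, 109], [-3, -13, 98], [-2, -10, 107], [-2, -9, 77], [-2, -7, 89], [-2, -4, 90], [0, 0, 88]]
```

The angle is now about 0.4 rad: the lip's top corner is at y ≈ -12, z ≈ 108 mm, which matches the model. Now I push along the channel.

Request:
carry_out(linear=[[0.006, -0.0007, 0], [0.012, -0.0013, 0], [0.018, -0.002, 0], [0.024, -0.0027, 0], [0.03, -0.0034, 0], [0.036, -0.004, 0], [0.042, -0.0047, 0], [0.046, -0.0052, 0]], roll=[0, 0, 0, 0, 0, 0, 0, 0])

```text
clock: 6.1
tool_pos: [0.5391, -0.0358, 0.0548]
eef_rot: [0.055, 0.998, 0.001, 0.0]
contact_force: [-2.4, 2.8, 0.9]
opening: 0.677
```

```bash
python3 st.py; cat > sau.py <<'E'
from fit import *
A=[.6467,-.0005,-.1115]
for n in('top','wrist'):
    p=snapshot(n);
    for r in cut_out(p,'saucer'):
        W=pts(p)[r['region']];W=W[np.isfinite(W[:,0])];x,y=tojig(W,A);m=(abs(y)<.034)&(W[:,2]>.048)&(W[:,2]<.056)&(abs(x)<.2)
        if m.sum()>5:
            print(n,r['confidence'],m.sum(),'x',np.percentile(x[m],[1,50,99])*1e3,'y',np.percentile(y[m],[1,99])*1e3)
E
python3 sau.py; python3 - <<'E'
from h import *
p=snapshot('scene');save(p,'s4.png')
im=cv2.imread('pics/s4.png')[130:290,170:370];cv2.imwrite('pics/s4c.png',cv2.resize(im,None,fx=3.5,fy=3.5,interpolation=2))
E
```

```text
6.1 jig tcp mm [-102.9923] [-47.0069] z 54.75256219461218 dyaw 0.0007844428633157624 w 59.59381332438501 F [-2.4191  2.7905  0.944 ]
q2xy [0.0553 0.9985 0.001  0.    ] right finger [-94.3038] [-76.8038] left [-17.21] [0.29]
top 0.59 34 x [-22.6196  13.0356  18.2859] y [-12.4465  31.8016]
wrist 0.75 310 x [-90.993  -64.8759 -53.9874] y [-32.0091 -18.6793]
```

View pics/s4c.png

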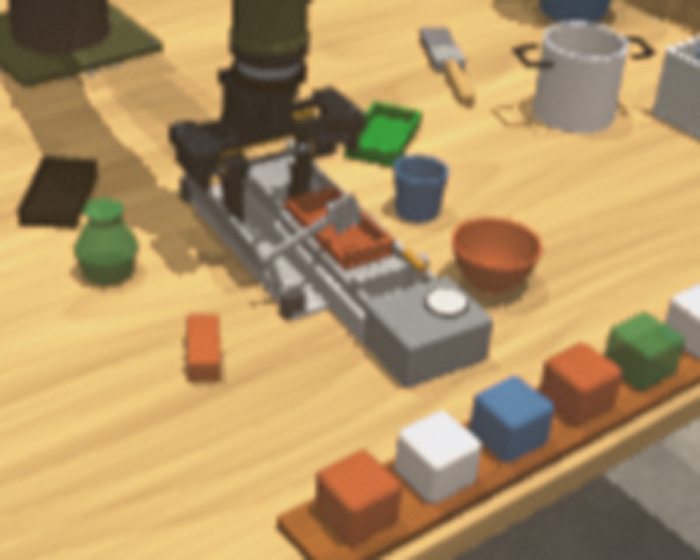

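The saucer's leading end is past the lip at x ≈ +18 mm and the flap is held open. I'll go on for about 33 mm, slowing at the end.

Request:
carry_out(linear=[[0.006, -0.0007, 0], [0.012, -0.0013, 0], [0.018, -0.002, 0], [0.023, -0.0026, 0], [0.027, -0.003, 0], [0.03, -0.0034, 0], [0.032, -0.0036, 0], [0.033, -0.0037, 0]], roll=[0, 0, 0, 0, 0, 0, 0, 0])

```text
clock: 7.02
tool_pos: [0.573, -0.0391, 0.0549]
eef_rot: [0.055, 0.998, 0.001, 0.001]
contact_force: [-2.8, 2.3, 2.2]
opening: 0.679
```

```bash
python3 st.py; python3 sau.py
```

```text
7.0167 jig tcp mm [-68.9597] [-46.5733] z 54.93904373008161 dyaw 0.001388464409561932 w 59.75485655878505 F [-2.7895  2.3222  2.1661]
q2xy [0.055  0.9985 0.0014 0.0014] right finger [-93.9507] [-76.4507] left [-16.6958] [0.8042]
top 0.77 46 x [16.643  47.5203 55.6302] y [-26.8255  33.697 ]
top 0.21 470 x [ 55.369  119.8576 161.1504] y [-33.3965  33.1021]
wrist 0.59 309 x [-57.1782 -30.9072 -20.324 ] y [-31.7178 -25.5236]
```

Request:
carry_out(linear=[[0.001, -0.0001, 0], [0.002, -0.0002, 0], [0.003, -0.0003, 0], [0.003, -0.0003, 0]], roll=[0, 0, 0, 0])

```text
clock: 7.55
tool_pos: [0.5748, -0.0391, 0.055]
eef_rot: [0.055, 0.999, 0.001, 0.0]
contact_force: [-4.4, 3.6, 3.0]
opening: 0.678
```

```bash
python3 st.py; python3 sau.py
```

```text
7.55 jig tcp mm [-67.1871] [-46.374] z 55.02428823102023 dyaw 0.0024102667385964144 w 59.68859929526882 F [-4.4233  3.5543  3.0111]
q2xy [0.0545 0.9985 0.0013 0.0004] right finger [-93.7183] [-76.2183] left [-16.5297] [0.9703]
top 0.51 40 x [20.0809 48.8414 54.4404] y [-26.4468  33.8737]
```

Request:
carry_out(linear=[[0.0015, -0.0002, 0], [0.003, -0.0003, 0], [0.004, -0.0004, 0], [0.004, -0.0004, 0]], roll=[0, 0, 0, 0])

```text
clock: 8.08
tool_pos: [0.575, -0.0392, 0.0549]
eef_rot: [0.054, 0.999, 0.001, -0.003]
contact_force: [-9.2, 4.6, 7.4]
opening: 0.679
```

```bash
python3 st.py; python3 sau.py; python3 - <<'E'
from h import *
p=snapshot('scene');save(p,'s5.png')
im=cv2.imread('pics/s5.png')[130:290,170:370];cv2.imwrite('pics/s5c.png',cv2.resize(im,None,fx=3.5,fy=3.5,interpolation=2))
E
```

```text
8.0833 jig tcp mm [-66.9041] [-46.3888] z 54.883163054132886 dyaw 0.004231969121425275 w 59.78394485976766 F [-9.2206  4.607   7.3622]
q2xy [ 0.0536  0.9986  0.0008 -0.0033] right finger [-93.7808] [-76.2808] left [-16.4968] [1.0032]
top 0.75 42 x [25.5772 50.3199 55.0821] y [-23.1282  32.694 ]
wrist 0.73 284 x [-55.6267 -29.3218 -18.6941] y [-31.7193 -18.0597]
```

View pics/s5c.png

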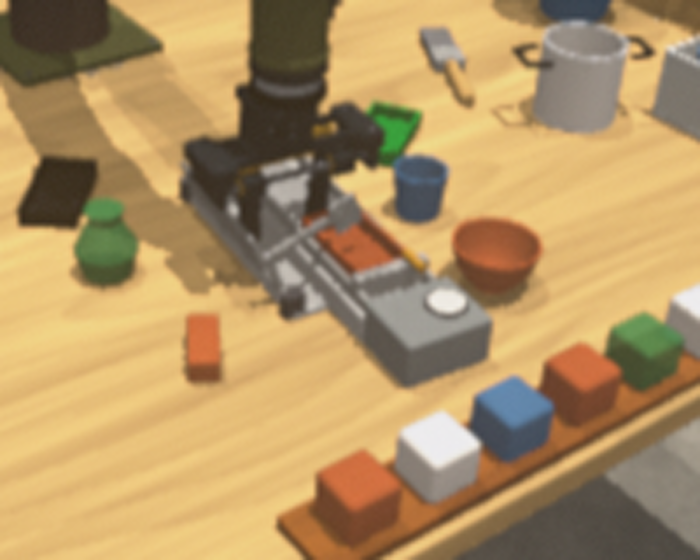

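The saucer is home: its ends read -55.6 and +55 mm, and 9 N gave no further motion. I back off 6 mm, let the flap close, then lift clear.

Request:
carry_out(linear=[[-0.003, 0.0003, 0], [-0.006, 0.0007, 0], [-0.0055, 0.0047, 0], [-0.005, 0.0087, 0], [-0.0045, 0.0127, 0], [-0.004, 0.0167, 0], [-0.0035, 0.0207, 0], [-0.0032, 0.0242, 0]], roll=[0, 0, 0, 0, 0, 0, 0, 0])

```text
clock: 9.0
tool_pos: [0.5714, -0.0151, 0.0546]
eef_rot: [0.054, 0.999, 0.0, -0.004]
contact_force: [-0.5, 0.0, -0.0]
opening: 0.683
```

```bash
python3 st.py
```

```text
9.0 jig tcp mm [-73.2114] [-22.8854] z 54.561559371461094 dyaw 0.003929450888745814 w 60.07885646836754 F [-0.5239  0.0332 -0.0414]
q2xy [ 0.0538  0.9985  0.0004 -0.0038] right finger [-70.4249] [-52.9249] left [7.154] [24.654]
```

Request:
carry_out(linear=[[-0.004, 0, 0.01], [-0.006, 0, 0.03], [-0.008, 0, 0.06], [-0.02, 0, 0.09], [-0.04, 0, 0.12], [-0.06, 0, 0.15], [-0.08, 0, 0.17], [-0.08, 0, 0.17]], roll=[0, 0, 0, 0, 0, 0, 0, 0])

```text
clock: 9.67
tool_pos: [0.4886, -0.0157, 0.2283]
eef_rot: [0.054, 0.999, -0.0, -0.003]
contact_force: [-0.1, -0.2, -0.0]
opening: 0.68
```

```bash
python3 st.py; python3 ang.py; python3 sau.py; python3 - <<'E'
from h import *
for n in('scene','wrist'):
    p=snapshot(n);save(p,n+'6.png')
a=cv2.imread('pics/scene6.png')[130:290,170:370];b=cv2.imread('pics/wrist6.png')
cv2.imwrite('pics/s6c.png',np.hstack([cv2.resize(a,(400,384)),b[:,60:460]]))
E
```

```text
9.6667 jig tcp mm [-155.4038] [-32.7206] z 228.32999088878893 dyaw 0.0036944145297082703 w 59.843002931683394 F [-0.0712 -0.1576 -0.0376]
q2xy [ 0.0539  0.9985 -0.0004 -0.0029] right finger [-80.1421] [-62.6421] left [-2.7991] [14.7009]
-0.06 10 64.44412925907528
-0.05 8 65.64249400948074
-0.04 8 65.79067632699942
-0.03 7 64.12961780500781
-0.02 8 76.28201834385028
-0.01 15 75.28109217158973
0 12 74.38878846735808
angle -0.0019069917227910098 33
top 0.85 94 x [-39.1129  24.1197  52.4401] y [-27.636   33.3799]
wrist 0.71 479 x [-57.0601 -51.0042  42.1339] y [-31.597   31.7584]
```

View pics/s6c.png

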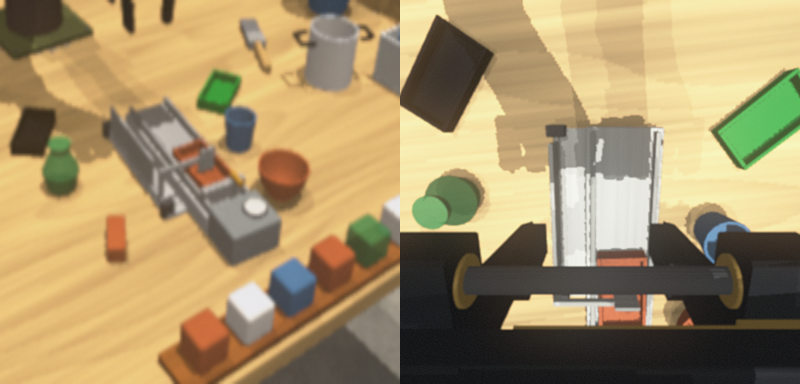

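The flap is shut at about 0 rad with the lip in the well. I'll check the trailing edge more closely before handing in.

```bash
python3 - <<'E'
from fit import *
A=[.6467,-.0005,-.1115]
for n in('wrist','top'):
    p=snapshot(n);P=pts(p).reshape(-1,3);x,y=tojig(P,A)
    for a,b in((-.026,-.012),(-.012,.002),(.002,.016),(.016,.028)):
        r=[]
        for xx in list(np.arange(-.062,-.044,.002))+list(np.arange(.046,.062,.002)):
            q=(y>a)&(y<b)&(abs(x-xx)<.001); r.append((round(xx*1e3),round(float(np.median(P[q,2])*1e3)) if q.any() else None))
        print(n,a,r)
    if n=='wrist':
        m=(abs(y)<.026)&(x<-.045)&(x>-.065)&(P[:,2]>.050)&(P[:,2]<.054);print(np.percentile(x[m],[2,5,50,95,98])*1e3)
E
```

```text
wrist -0.026 [(-62, 30), (-60, 30), (-58, 30), (-56, 41), (-54, 51), (-52, 52), (-50, 51), (-48, None), (-46, None), (46, 35), (48, 35), (50, 38), (52, None), (54, None), (56, None), (58, None), (60, None)]
wrist -0.012 [(-62, 30), (-60, 30), (-58, 29), (-56, 41), (-54, 52), (-52, 52), (-50, None), (-48, None), (-46, None), (46, 35), (48, 37), (50, 40), (52, None), (54, None), (56, None), (58, None), (60, None)]
wrist 0.002 [(-62, 30), (-60, 30), (-58, 31), (-56, 42), (-54, 52), (-52, 52), (-50, None), (-48, None), (-46, None), (46, 35), (48, 39), (50, 36), (52, None), (54, None), (56, None), (58, None), (60, None)]
wrist 0.016 [(-62, 30), (-60, 30), (-58, 39), (-56, 44), (-54, 52), (-52, 52), (-50, 52), (-48, 52), (-46, 50), (46, 35), (48, 40), (50, 36), (52, None), (54, None), (56, None), (58, None), (60, None)]
[-56.9016 -56.5815 -54.1938 -51.0962 -50.4796]
top -0.026 [(-62, None), (-60, None), (-58, None), (-56, None), (-54, None), (-52, None), (-50, None), (-48, None), (-46, None), (46, 36), (48, 35), (50, 48), (52, 49), (54, 51), (56, 57), (58, 61), (60, 58)]
top -0.012 [(-62, None), (-60, None), (-58, None), (-56, None), (-54, None), (-52, None), (-50, None), (-48, None), (-46, None), (46, None), (48, 37), (50, 47), (52, 54), (54, 51), (56, 56), (58, 59), (60, 54)]
top 0.002 [(-62, None), (-60, None), (-58, None), (-56, None), (-54, None), (-52, None), (-50, None), (-48, None), (-46, None), (46, 37), (48, 39), (50, 49), (52, 50), (54, 49), (56, 54), (58, 59), (60, 58)]
top 0.016 [(-62, None), (-60, None), (-58, None), (-56, None), (-54, None), (-52, None), (-50, None), (-48, None), (-46, None), (46, 38), (48, 44), (50, 48), (52, 52), (54, 53), (56, 61), (58, 67), (60, 68)]
```

```bash
python3 -c "
from plant import finish_job;print(finish_job())"
```

```text
the job is handed in; nothing more can be done
None
```

The saucer is home against the end stop, the flap is shut in its well, and the job is handed in. The last move ended at 9.7 s of the 35 s allowed. No verdict was reported.

**What I did:**
- I set the jaws to 60 mm, put the right finger in the gap beside the thumb bar and the left finger behind the saucer.
- I pressed the bar outward. The first press gave only about 0.22–0.25 rad, so I pressed 5 mm further, to about 0.4 rad.
- With the flap held open, I pushed the saucer under it until it stopped moving, with the push force up to about 9 N.
- I then backed off, let the flap close and lifted clear.

**Last checks:**
- **Saucer:** its rim is level at about 52 mm. Its near end is at jig x ≈ -56 mm and its far end is on the stop at about +55 mm. That puts it roughly 1 mm from the ideal position, within the 2 mm calibration error.
- **Flap:** it measured about 0 rad, with the lip hanging in the saucer's well.
- **Arm:** it is well clear with almost no contact force, and the pictures show nothing else disturbed.
- **Disagreement:** one network reading put the near end at -57 mm. The direct depth profile gave about -56 mm, so I handed in on that.

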